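# Stack a cascade dust sampler in order

### The arm

A 7-joint arm with a two-finger parallel gripper is mounted at the origin on the work surface. World frame = base frame: x ahead of the robot, y to its left, z up, the work surface at z = 0. Lengths are in m, angles in rad, forces in N, time in s.
With the tool pointing down it reaches from about 0.35 to 0.9 m from the base axis. Payload 7.2 kg.
Tool frame: the origin (TCP) lies at the very end of the fingers, on their centre line; the grasp point (between the pads) lies 19 mm behind it; z points along the fingers, y is the direction in which the jaws open and shut (so a half turn about z gives the same grasp; the last joint's range is limited). The gripper opens to 88 mm and grips with 3 to 60 N. Pads are 20 mm wide; open, the fingers measure 115 mm over their backs; the gripper's body (75 mm by 178 mm) begins 61 mm behind the grasp point.
Start: joints at [-0.068, 0.411, -0.013, 1.596, 0.006, 1.134, -0.082], TCP at [0.625, -0, 0.223] pointing down, gripper open.
Joint ranges: [-2.95, 2.95], [-0.29, 1.99], [-1.47, 1.44], [0.14, 2.54], [-1.03, 4.17], [0.13, 1.85], [-2.86, 2.86]. Speed limits (rad/s): [2.39, 2.39, 3.01, 3.01, 3.14, 3.14, 3.14].

### API

Orientations are given as a unit quaternion [x, y, z, w].
In Python, from plant import ctrl gives the robot as it stands. The module is installed in compiled form; this text tells all that it offers.
- The arm moves only by the tool drive_tool, never from a script. Its arguments are lists of equal length, an entry for each row: "gripper": the opening, from 0 (shut) to 1 (fully open); "linear": the shift along the tool's x, y, z in mm, a list of three; "dr": the turn, a rotation vector about the tool's x, y, z in degrees, a list of three. In form: {"gripper": [gripper, ...], "linear": [[tx, ty, tz], ...], "dr": [[wx, wy, wz], ...]}. A call has 1 to 12 rows; each row shifts and turns the commanded pose from where the row before left it, along the tool's axes as they then stand; what a row does not reach is not made up. A row lasts 1/8 s, in which the tool goes at most 62.5 mm and 10.7 degrees, less where a joint would pass 70% of its speed; a pose out of reach is approached as far as the arm can. A call with a gripper value outside its range is refused whole. The fingers move at their own pace and stop on an object; "grip_force" is the grip in N (left out, the last holds). Time passes only in rows, so rows that do not move let the fingers close. It gives the time, the measured TCP pose, the force and the opening at its end, in the units of the state.
- ctrl.observe(): the state, without advancing time (a new reading comes with each control period).
- ctrl.snapshot(name): name is "scene" or "side" or "wrist"; returns (picture, depth): 480x640x3 uint8, red, green, blue; 480x640 float32, m along the optical axis (not along the pixel's ray), 0 where there is no reading.
- ctrl.camera_params(name): a dict with "camera_matrix" (3x3 intrinsics, pixels), "world_to_cam" (4x4, takes a point from world to camera coordinates); the wrist camera has in their place "tool_from_camera" (4x4, takes a point from camera to tool coordinates, whose origin is the TCP and whose axes are the flange's). Camera axes: x right, y up, looking along -z (the intrinsics and any distortion apply to the point x, -y, -z); pixel columns grow to the right and rows downward; lengths in m; the calibration is good to about 2 mm. A picture is of the moment at which its call begins: read the wrist's pose just before it. camera_params takes no time and is no camera call.
- ctrl.sign_off(): hands the job in, once; it reports no verdict.
Trained networks look in the newest picture that a camera, given by its name, has taken for a name from the list of things; names that differ only in an ending like _2 or _b are one class to them, and where a whole thing is asked for, a point or a joint stands for the part that bears it (a point fixed in the world has none). Each returns a list of dicts, best first, with "p" (0 to 1); they miss things now and then, are a little off and sometimes report something else, mostly with a low value. They report only what shows in the picture. A call takes as long as a camera call. They do not tell look-alikes from the thing itself.
- ctrl.spot_in(query, camera): "location" ([x, y, z] in m, in world coordinates, good to about 4 mm: the middle of the surface that is visible of it).
- ctrl.pinpoint(query, camera): "location" ([x, y, z] in m, in world coordinates, good to about 4 mm: a listed point, or the origin of a listed thing).
The state is a dict: "clock": time; "q": joint angles; "dq": joint speeds; "effort": joint torques, N m; "tool_pos": TCP position; "eef_rot": TCP orientation; "force": force on the tool from outside, world axes, zero at the start; "ft_torque": the same for the moment, N m; "width": finger opening in m.
Only numpy, scipy, OpenCV 4.12 (cv2) and the standard library are available. Lean on these libraries where they do the work, as an engineer would, in place of code of your own. Each camera call takes 0.05 s, during which the arm holds its last target. There are 200 camera calls.

### The job

Assemble the dust sampler on its grey base: first the blue stage, then the yellow one, then the red one and last the silver inlet cap, each turned so that the lug beneath it drops into the notch of the part below and it sits fully home. Keep every part upright all the while, and leave the beaker, bottle and jar where they stand.

Things in the scene. Friction and masses are not known exactly. Their poses are not given: they have to be found in the camera images.
- sampler_base: Grey base, fixed to the bench: foot 84 mm diameter, 10 high; column 56 mm diameter up to z 24; rim z 24 to 30, 44 mm inside, 55 outside, with one notch 14 mm wide at +x (white line in the notch and on the foot). Plate with one big dark hole inside the rim. Origin: centre of underside, z up. Seated, the blue stage's origin is 24 mm above this origin, +x aligned
- blue_stage: Loose blue stage, ~110 g, upright; origin: underside centre. Plug 39 mm diameter, z 0-6.5 (tapered below z 3); white lug at +x, 9 mm wide, to 27 mm off axis, z 0-6.5; body (grip here) 56 mm diameter, z 6.5-28; rim z 28-34, 44 mm inside, 55 outside, 14 mm notch at +x (broad white line). Plate: 20 small dark holes. Seated, the next part's origin is 28 mm above this, +x aligned
- yellow_stage: Loose yellow stage, shaped exactly like the blue one (56 mm diameter, 34 high; plug, lug, body, rim and notch alike), plate with 12 middling dark holes. Origin: centre of underside, z up, lug and notch at +x (white line). Upright at start. Seated, the next part's origin is 28 mm above this origin, +x aligned
- red_stage: Loose red stage, shaped exactly like the blue one (56 mm diameter, 34 high; plug, lug, body, rim and notch alike), plate with 5 large dark holes. Origin: centre of underside, z up, lug and notch at +x (white line). Upright at start. Seated, the next part's origin is 28 mm above this origin, +x aligned
- inlet_cap: Loose silver inlet cap, about 100 g, 62 mm high, upright: plug and lug as on the blue stage (z 0 to 6.5, lug at +x), flange 56 mm diameter z 6.5 to 16, cone up to z 28, then upright tube 20 mm diameter z 28 to 62 (grip here from above) with dark mouth. Orange stripe at +x on cone and flange, right above the lug. Origin: centre of underside, z up
- beaker: bystander: small glass beaker, about 56 mm diameter, 55 mm high, origin centre of underside; to be left alone
- reagent_bottle: bystander: amber bottle with red cap, 54 mm diameter, 100 mm high, origin centre of underside; to be left alone
- sample_jar: bystander: white jar with black lid, 60 mm diameter, 70 mm high, origin centre of underside; to be left alone
There are look-alikes about, which are no part of the job. Of the things like the sampler_base, leave any that is turquoise; of the rest the smaller one is meant.

How it is judged:
On the way, in this order (a step that is already met when the one before it is completed fails the run):
1. the blue stage sits fully home on the grey base, lug in notch, let go, with all below it still seated (z of blue_stage in the frame of sampler_base between 0.022 and 0.026 m and horizontal distance between blue_stage and sampler_base below 0.005 m and angle between the x axis of blue_stage and the x axis of sampler_base, either way round below 0.25 rad and angle between blue_stage's own z axis and vertical below 0.08 rad and contact force between the fingers and blue_stage below 0.3 N), for 0.2 s.
2. the yellow stage sits fully home on the blue stage, lug in notch, let go, with all below it still seated (all of step 1 and z of yellow_stage in the frame of blue_stage between 0.026 and 0.03 m and horizontal distance between yellow_stage and blue_stage below 0.005 m and angle between the x axis of yellow_stage and the x axis of blue_stage, either way round below 0.25 rad and angle between yellow_stage's own z axis and vertical below 0.08 rad and contact force between the fingers and yellow_stage below 0.3 N), for 0.2 s.
3. the red stage sits fully home on the yellow stage, lug in notch, let go, with all below it still seated (all of step 2 and z of red_stage in the frame of yellow_stage between 0.026 and 0.03 m and horizontal distance between red_stage and yellow_stage below 0.005 m and angle between the x axis of red_stage and the x axis of yellow_stage, either way round below 0.25 rad and angle between red_stage's own z axis and vertical below 0.08 rad and contact force between the fingers and red_stage below 0.3 N), for 0.2 s.
At the end, for the whole second after the job is handed in: Base, blue, yellow, red, cap stacked in that order, each seated within 2 mm in height, within 5 mm of the axis below, turned within 0.25 rad of it, upright within 0.08 rad, released, at rest; beaker, bottle and jar upright, within 20 mm of their starts (all of step 3 and z of inlet_cap in the frame of red_stage between 0.026 and 0.03 m and horizontal distance between inlet_cap and red_stage below 0.005 m and angle between the x axis of inlet_cap and the x axis of red_stage, either way round below 0.25 rad and angle between inlet_cap's own z axis and vertical below 0.08 rad and contact force between the fingers and inlet_cap below 0.3 N and linear speed of each of blue_stage, yellow_stage, red_stage, inlet_cap below 0.02 m/s and angular speed of each of blue_stage, yellow_stage, red_stage, inlet_cap below 0.2 rad/s and distance of each of beaker, reagent_bottle, sample_jar from where it was at the start of the episode below 0.02 m and angle between each of beaker, reagent_bottle, sample_jar's own z axis and vertical below 0.15 rad); the robot touches nothing.
It fails at once if a part of the sampler is tipped over (more than 0.6 rad) (angle between any of blue_stage, yellow_stage, red_stage, inlet_cap's own z axis and vertical above 0.6 rad).
It fails at once if beaker, bottle or jar pushed more than 20 mm or tipped (distance of any of beaker, reagent_bottle, sample_jar from where it was at the start of the episode above 0.02 m or angle between any of beaker, reagent_bottle, sample_jar's own z axis and vertical above 0.3 rad).
It also fails if it takes over 115 s, if anything falls off the work surface, if the arm or the gripper's body presses on something with over 40 N, if the wrist force passes 120 N, or if a joint passes its speed limit or range.

## Working session

There is one attempt and no reset: what is moved stays moved. The work goes in short steps, Python scripts to look and compute and a tool call to move; the robot and the scene stay as the last step left them, time stands still between calls to the robot, and variables do not carry over. Pictures are saved under pics/ and viewed, about 12 in all and at most 16, crops included, and the job is handed in when it is done.

Besides the shell and the picture viewer there is one more tool, called after "Request:" as name(argument=value, ...), one argument or row to a line, values as JSON. drive_tool: Moves the arm, as the interface text tells. Its arguments: {"type":"object","properties":{"gripper":{"type":"array"},"linear":{"type":"array"},"dr":{"type":"array"},"grip_force":{"type":"number"}},"required":["gripper","linear","dr"]}

```bash
mkdir -p pics; cat > h.py <<'E'
import numpy as np, cv2
from plant import ctrl
from scipy.spatial.transform import Rotation as R
def snap(n):
    s=ctrl.observe(); im,d=ctrl.snapshot(n); return s,im,d
def save(im,f): cv2.imwrite('pics/'+f,im[:,:,::-1])
def cam2world(n,s):
    p=ctrl.camera_params(n)
    if n=='wrist':
        T=np.eye(4);T[:3,:3]=R.from_quat(s['eef_rot']).as_matrix();T[:3,3]=s['tool_pos']
        return np.array(p['camera_matrix']),T@np.array(p['tool_from_camera'])
    return np.array(p['camera_matrix']),np.linalg.inv(np.array(p['world_to_cam']))
def ptcloud(n,s,d):
    K,T=cam2world(n,s); v,u=np.mgrid[:480,:640]
    P=np.stack([(u-K[0,2])/K[0,0]*d,-(v-K[1,2])/K[1,1]*d,-d],-1)
    return P@T[:3,:3].T+T[:3,3]
E
python3 - <<'E'
from h import *
print(ctrl.observe())
for n in['scene','side','wrist']:
    s,im,d=snap(n); save(im,n+'0.png'); np.savez(n+'0.npz',im=im,d=d)
    print(n,{k:np.round(v,3).tolist() if not isinstance(v,str) else v for k,v in ctrl.camera_params(n).items()})
    if n!='wrist':
      P=ptcloud(n,s,d)
      K,T=cam2world(n,s);W=np.linalg.inv(T)
      for q in['sampler_base','blue_stage','yellow_stage','red_stage','inlet_cap','beaker','reagent_bottle','sample_jar']:
        for r in ctrl.pinpoint(q,n)[:3]:
          c=W[:3,:3]@np.array(r['location'])+W[:3,3]
          print(q,np.round(r['location'],3),round(r['p'],2),'px',round(K[0,0]*c[0]/-c[2]+K[0,2]),round(K[1,1]*c[1]/c[2]+K[1,2]))
E
```

```text
{'clock': 0.0, 'q': array([-0.0681549 ,  0.4118502 , -0.01272145,  1.59705862,  0.00558114,
        1.13433095, -0.08219061]), 'dq': array([-1.68785700e-03,  4.21116230e-04, -7.46091964e-04, -3.44474430e-04,
        1.15916207e-03,  5.23867840e-05,  1.23094134e-03]), 'effort': array([-2.92756195e-04, -5.87956166e+01,  6.41712137e-01, -2.91074431e+01,
       -5.37758670e-02,  1.83686998e-02,  1.53371734e-04]), 'tool_pos': array([ 6.24473262e-01, -6.04621496e-05,  2.21834045e-01]), 'eef_rot': array([ 7.07110208e-01,  7.07102895e-01, -6.02179497e-04, -5.35595235e-04]), 'force': array([-0.03404925,  0.89888073,  0.87206985]), 'ft_torque': array([-0.022979  ,  0.01851648,  0.01588528]), 'width': 0.08799545144214288}
scene {'camera_matrix': [[562.289, 0.0, 324.088], [0.0, 562.289, 238.309], [0.0, 0.0, 1.0]], 'world_to_cam': [[0.828, 0.561, -0.007, -0.472], [-0.328, 0.494, 0.805, 0.152], [0.455, -0.664, 0.593, -1.632], [0.0, 0.0, 0.0, 1.0]]}
sampler_base [ 0.36  -0.283 -0.002] 0.91 px 178 285
sampler_base [ 0.483 -0.256 -0.003] 0.73 px 227 299
sampler_base [ 0.466 -0.401  0.002] 0.61 px 172
[... 748 characters left out ...]
402  0.002] 0.56 px 376 156
blue_stage [0.625 0.143 0.002] 0.88 px 264 296
yellow_stage [ 0.44  -0.014  0.002] 0.57 px 364 258
red_stage [ 0.481  0.274 -0.002] 0.86 px 319 364
red_stage [ 0.442 -0.016  0.002] 0.43 px 363 257
inlet_cap [ 0.596 -0.165  0.005] 0.64 px 310 203
beaker [ 0.743 -0.004  0.004] 0.55 px 232 238
reagent_bottle [ 0.615  0.363 -0.002] 0.82 px 235 392
reagent_bottle [ 0.744 -0.002  0.005] 0.54 px 231 239
sample_jar [ 0.6   -0.368 -0.003] 0.66 px 325 158
wrist {'camera_matrix': [[408.099, 0.0, 315.629], [0.0, 408.099, 240.861], [0.0, 0.0, 1.0]], 'tool_from_camera': [[-0.0, 0.955, 0.296, 0.081], [1.0, 0.0, -0.0, -0.001], [-0.0, 0.296, -0.955, -0.162], [0.0, 0.0, 0.0, 1.0]]}
```

View pics/scene0.png

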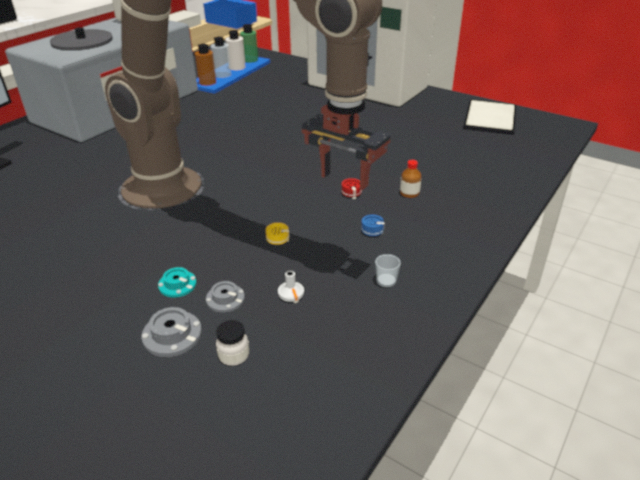

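```bash
python3 - <<'E'
from h import *
a=np.load('scene0.npz');b=np.load('side0.npz')
c1=cv2.resize(a['im'][230:380,120:320],(800,600),interpolation=cv2.INTER_CUBIC)
save(c1,'bases.png')
s=ctrl.observe()
for n,f in(('scene',a),('side',b)):
    P=ptcloud(n,s,f['d']); ok=f['d']>0
    for nm,c in dict(A=(.36,-.283),B=(.483,-.256),C=(.466,-.401),blue=(.623,.146),yel=(.446,-.019),red=(.478,.276),cap=(.591,-.164)).items():
        m=ok&(np.hypot(P[...,0]-c[0],P[...,1]-c[1])<.06)&(P[...,2]>.004)
        q=P[m]; zt=np.percentile(q[:,2],98)
        t=q[q[:,2]>zt-.006] 
        (cx,cy),r=cv2.minEnclosingCircle(t[:,:2].astype(np.float32))
        foot=q[(q[:,2]<.013)&(q[:,2]>.007)]
        rr=cv2.minEnclosingCircle(foot[:,:2].astype(np.float32)) if len(foot)>5 else None
        print(n,nm,'ztop',round(zt,4),'top circ',np.round([cx,cy,r],4),'foot',np.round([*rr[0],rr[1]],4) if rr else None, f['im'][m].mean(0).round())
E
```

```text
scene A ztop 0.0301 top circ [ 0.3598 -0.2838  0.0305] foot [ 0.3635 -0.286   0.0434] [ 50. 171. 165.]
scene B ztop 0.0302 top circ [ 0.4824 -0.258   0.0308] foot [ 0.4842 -0.2607  0.0429] [137. 139. 139.]
scene C ztop 0.0432 top circ [ 0.4658 -0.4025  0.0432] foot [ 0.4666 -0.4016  0.0595] [136. 138. 139.]
scene blue ztop 0.0344 top circ [0.6228 0.1404 0.0308] foot [0.6259 0.1372 0.0269] [ 68. 106. 149.]
scene yel ztop 0.0343 top circ [ 0.4434 -0.0183  0.0313] foot [ 0.4469 -0.0263  0.0264] [172. 143.  40.]
scene red ztop 0.0338 top circ [0.4807 0.2702 0.0316] foot [0.4843 0.2633 0.0273] [160.  63.  58.]
scene cap ztop 0.062 top circ [ 0.5945 -0.1669  0.0114] foot [ 0.5962 -0.1687  0.0277] [201. 194. 185.]
side A ztop 0.0318 top circ [ 0.3593 -0.282   0.0296] foot [ 0.3574 -0.2795  0.0428] [ 42. 176. 164.]
side B ztop 0.0319 top circ [ 0.4795 -0.2566  0.0305] foot [ 0.4828 -0.2542  0.0443] [129. 131. 128.]
side C ztop 0.0441 top circ [ 0.4649 -0.4004  0.0438] foot [ 0.4655 -0.3987  0.0587] [128. 130. 128.]
side blue ztop 0.0361 top circ [0.6198 0.1446 0.029 ] foot [0.6187 0.1506 0.0274] [ 63. 106. 158.]
side yel ztop 0.0358 top circ [ 0.4405 -0.018   0.0296] foot [ 0.4385 -0.0114  0.0265] [181. 144.  34.]
side red ztop 0.0362 top circ [0.478  0.2718 0.0291] foot [0.4783 0.2774 0.0273] [182.  50.  43.]
side cap ztop 0.0632 top circ [ 0.5905 -0.1647  0.0116] foot [ 0.5908 -0.1611  0.0271] [206. 204. 196.]
```

View pics/bases.png

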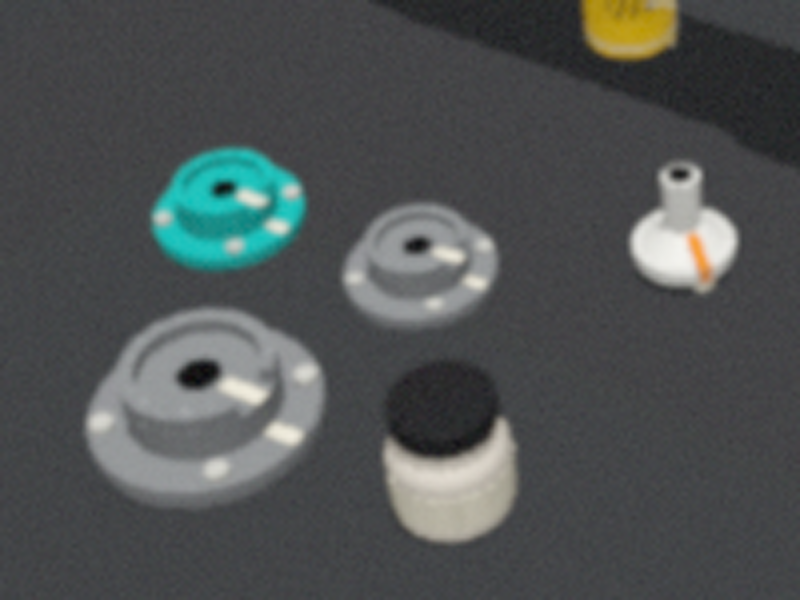

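Request:
drive_tool(
  gripper=[1, 1, 1, 1, 1, 1, 1, 1, 1, 1, 1, 1],
  linear=[
    [-43, -24, 0],
    [-43, -24, 0],
    [-43, -24, 0],
    [-43, -24, 0],
    [-43, -24, 0],
    [-42, -24, 0],
    [0, 0, 0],
    [0, 0, 0],
    [0, 0, 0],
    [0, 0, 0],
    [0, 0, 0],
    [0, 0, 0],
  ],
  dr=[
    [0, 0, 0],
    [0, 0, 0],
    [0, 0, 0],
    [0, 0, 10],
    [0, 0, 10],
    [0, 0, 10],
    [0, 0, 10],
    [0, 0, 10],
    [0, 0, 10],
    [0, 0, 10],
    [0, 0, 10],
    [0, 0, 10],
  ],
)

```text
clock: 2.45
tool_pos: [0.461, -0.2414, 0.2228]
eef_rot: [1.0, -0.003, 0.0, 0.0]
force: [-0.2, 0.3, -0.0]
width: 0.0877
```

Request:
drive_tool(
  gripper=[1, 1, 1],
  linear=[
    [20, 16, 0],
    [0, 0, 0],
    [0, 0, 0],
  ],
  dr=[
    [0, 0, 0],
    [0, 0, 0],
    [0, 0, 0],
  ],
)

```text
clock: 2.82
tool_pos: [0.4804, -0.2571, 0.2224]
eef_rot: [1.0, 0.0, -0.0, -0.0]
force: [0.0, 1.3, -0.1]
width: 0.0878
```

```bash
python3 - <<'E'
from h import *
s,im,d=snap('wrist'); save(im,'w_base1.png'); np.savez('wb1.npz',im=im,d=d,p=s['tool_pos'],q=s['eef_rot']); print(s['tool_pos'],s['q'])
E
```

```text
[ 0.48041751 -0.25713843  0.22241175] [ 0.1305031   0.27857236  0.33675356  1.81012648 -0.1037218   1.07092987
 -1.06567165]
```

View pics/w_base1.png

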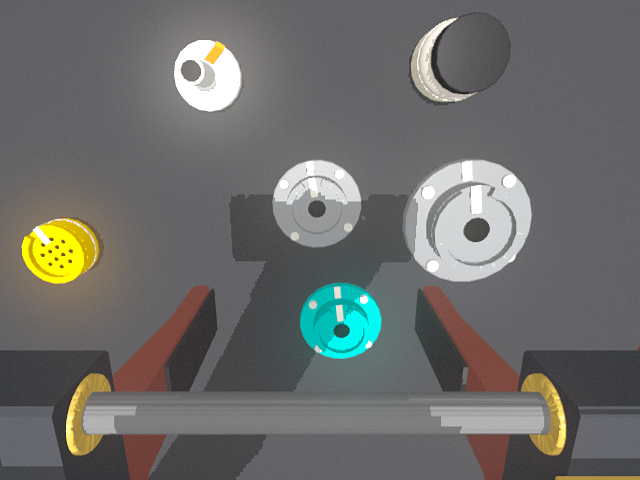

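Request:
drive_tool(
  gripper=[1, 1, 1, 1, 1, 1, 1, 1, 1, 1, 1, 1],
  linear=[
    [0, 0, 0],
    [0, 0, 0],
    [0, 0, 0],
    [0, 0, 0],
    [0, 0, 0],
    [0, 0, 0],
    [0, 0, 0],
    [0, 0, 0],
    [0, 0, 0],
    [0, 0, 0],
    [0, 0, 0],
    [0, 0, 0],
  ],
  dr=[
    [0, 0, -10],
    [0, 0, -10],
    [0, 0, -10],
    [0, 0, -10],
    [0, 0, -10],
    [0, 0, -10],
    [0, 0, -10],
    [0, 0, -10],
    [0, 0, -10],
    [0, 0, -10],
    [0, 0, -10],
    [0, 0, -10],
  ],
)

```text
clock: 4.38
tool_pos: [0.4804, -0.2571, 0.2228]
eef_rot: [0.497, 0.868, -0.0, -0.0]
force: [-0.7, 0.2, 0.1]
width: 0.0879
```

Request:
drive_tool(
  gripper=[1, 1, 1, 1, 1, 1, 1, 1, 1],
  linear=[
    [0, 0, 0],
    [0, 0, 0],
    [0, 0, 0],
    [0, 0, 0],
    [0, 0, 0],
    [0, 0, 0],
    [0, 0, 0],
    [0, 0, 0],
    [0, 0, 0],
  ],
  dr=[
    [0, 0, -10],
    [0, 0, -10],
    [0, 0, -10],
    [0, 0, -10],
    [0, 0, -10],
    [0, 0, -10],
    [0, 0, 0],
    [0, 0, 0],
    [0, 0, 0],
  ],
)

```text
clock: 5.5
tool_pos: [0.4809, -0.2574, 0.2227]
eef_rot: [0.001, 1.0, -0.0, 0.0]
force: [-0.2, 1.0, 0.1]
width: 0.088
```

```bash
cat >> h.py <<'E'
def circ(xy,n=8):
    """robust circle fit"""
    from scipy.optimize import least_squares
    c0=xy.mean(0); f=lambda p:np.hypot(*(xy-p[:2]).T)-p[2]
    r=least_squares(f,[*c0,.025],loss='soft_l1',f_scale=.001); return r.x
def analyse(s,im,d,c,ztop,tag):
    """rim centre (points near ztop within 40mm of c) and the heading of white pixels"""
    P=ptcloud('wrist',s,d); ok=d>0
    rad=np.hypot(P[...,0]-c[0],P[...,1]-c[1])
    m=ok&(rad<.04)&(abs(P[...,2]-ztop)<.003)
    q=P[m]; h=cv2.convexHull((q[:,:2]*1e4).astype(np.float32))[:,0]/1e4
    # resample hull outline evenly by angle
    cc=circ(q[:,:2]); k=cv2.minEnclosingCircle(h.astype(np.float32))
    print(tag,'n',m.sum(),'z',round(float(np.median(q[:,2])),4),'ringfit',np.round(cc,4),'minEnc',np.round([*k[0],k[1]],4))
    return P,cc
E
python3 - <<'E'
from h import *
s2,im,d=snap('wrist'); save(im,'w_base2.png'); np.savez('wb2.npz',im=im,d=d,p=s2['tool_pos'],q=s2['eef_rot']); print(s2['tool_pos'],s2['eef_rot'],s2['q'])
for f in('wb1.npz','wb2.npz'):
    a=np.load(f); s=dict(tool_pos=a['p'],eef_rot=a['q']); im=a['im'].astype(int)
    P,cc=analyse(s,a['im'],a['d'],(.481,-.257),.030,f)
    hsv=cv2.cvtColor(a['im'],cv2.COLOR_RGB2HSV)
    rad=np.hypot(P[...,0]-cc[0],P[...,1]-cc[1])
    for lo,hi in((.01,.029),(.03,.042)):
        w=(hsv[...,2]>190)&(rad>lo)&(rad<hi)&(a['d']>0)
        n,L,st,ce=cv2.connectedComponentsWithStats(w.astype(np.uint8))
        for i in range(1,n):
            if st[i,4]>15:
                g=P[L==i][:,:2].mean(0)-cc[:2]; print(lo,'area',st[i,4],'px',ce[i].round(),'r',np.hypot(*g).round(4),'ang',np.degrees(np.arctan2(g[1],g[0])).round(1))
E
```

```text
[ 0.48088143 -0.25739506  0.22270873] [ 1.05413865e-03  9.99999442e-01 -6.82797972e-05  1.43693054e-05] [ 0.54694531  0.28490549 -0.17796907  1.78178685  0.05658672  1.07975558
  1.91799531]
wb1.npz n 1017 z 0.0301 ringfit [ 0.4822 -0.2571  0.0249] minEnc [ 0.4819 -0.257   0.028 ]
0.01 area 977 px [317. 189.] r 0.0171 ang -2.4
0.03 area 1323 px [317. 178.] r 0.0244 ang -1.3
0.03 area 51 px [348. 227.] r 0.0363 ang -125.6
0.03 area 50 px [294. 236.] r 0.0366 ang 145.1
wb2.npz n 1032 z 0.0301 ringfit [ 0.4798 -0.2585  0.0249] minEnc [ 0.4801 -0.2583  0.028 ]
0.01 area 738 px [313. 227.] r 0.0172 ang -6.0
0.03 area 57 px [338. 175.] r 0.0356 ang 144.0
0.03 area 54 px [283. 184.] r 0.0355 ang -124.3
0.03 area 1012 px [315. 230.] r 0.0243 ang -1.0
```

Request:
drive_tool(
  gripper=[1, 1, 1, 1, 1, 1, 1, 1],
  linear=[
    [-18, 50, 0],
    [-18, 50, 0],
    [-18, 50, 0],
    [-18, 50, 0],
    [-18, 50, 0],
    [-17, 50, 0],
    [-17, 50, 0],
    [-17, 50, 0],
  ],
  dr=[
    [0, 0, 0],
    [0, 0, 0],
    [0, 0, 0],
    [0, 0, 0],
    [0, 0, 0],
    [0, 0, 0],
    [0, 0, 0],
    [0, 0, 0],
  ],
)

```text
clock: 6.55
tool_pos: [0.6224, 0.1441, 0.2226]
eef_rot: [0.001, 1.0, -0.0, 0.0]
force: [0.0, -0.2, -0.4]
width: 0.0874
```

Request:
drive_tool(
  gripper=[1, 1, 1, 1, 1, 1, 1, 1, 1, 1, 1],
  linear=[
    [0, 0, 0],
    [0, 0, 0],
    [0, 0, 0],
    [0, 0, 0],
    [0, 0, 0],
    [0, 0, 0],
    [0, 0, 0],
    [0, 0, 0],
    [0, 0, 0],
    [0, 0, 0],
    [0, 0, 0],
  ],
  dr=[
    [0, 0, 10],
    [0, 0, 10],
    [0, 0, 10],
    [0, 0, 10],
    [0, 0, 10],
    [0, 0, 10],
    [0, 0, 10],
    [0, 0, 10],
    [0, 0, 10],
    [0, 0, 0],
    [0, 0, 0],
  ],
)

```text
clock: 7.92
tool_pos: [0.6219, 0.1427, 0.2226]
eef_rot: [0.706, 0.708, -0.0, 0.0]
force: [-0.6, 0.8, -0.2]
width: 0.088
```

```bash
cat >> h.py <<'E'
BIAS=np.array([.0012,-.0007])
def debias(s,c):
    x=R.from_quat(s['eef_rot']).as_matrix(); return np.array(c[:2])-x[:2,0]*BIAS[0]-x[:2,1]*BIAS[1]
def heading(s,im,d,P,cc,lo,hi,f,mask=None):
    hsv=cv2.cvtColor(im,cv2.COLOR_RGB2HSV).astype(int)
    rad=np.hypot(P[...,0]-cc[0],P[...,1]-cc[1])
    w=((hsv[...,1]<60)&(hsv[...,2]>150) if mask is None else mask(hsv))&(rad>lo)&(rad<hi)&(d>0)
    n,L,st,ce=cv2.connectedComponentsWithStats(w.astype(np.uint8))
    for i in range(1,n):
        if st[i,4]>20:
            g=P[L==i][:,:2]; gm=g.mean(0)-cc[:2]; ax=np.linalg.svd(g-g.mean(0),full_matrices=False)[2][0]; ax*=np.sign(ax@gm)
            print(f,'area',st[i,4],'px',ce[i].round(),'r',np.hypot(*gm).round(4),'ang',np.degrees(np.arctan2(gm[1],gm[0])).round(1),'axis',np.degrees(np.arctan2(ax[1],ax[0])).round(1))
def look(c,ztop,tag,mask=None):
    s,im,d=snap('wrist'); save(im,tag+'.png')
    P,cc=analyse(s,im,d,c,ztop,tag); print('tool',s['tool_pos'].round(4),s['eef_rot'].round(3),'q7',s['q'][6].round(2),'centre debiased',debias(s,cc).round(4))
    heading(s,im,d,P,cc,.01,.029,tag,mask)
    return s,im,d,P,cc
E
python3 - <<'E'
from h import *
look((.6215,.1425),.034,'w_blue1')
for f in('wb1.npz','wb2.npz'):
    a=np.load(f); s=dict(tool_pos=a['p'],eef_rot=a['q']); P=ptcloud('wrist',s,a['d']); c=(.4822,-.2571) if '1' in f else (.4798,-.2585)
    for t in (225,240,250):
      for lo,hi in((.010,.029),(.030,.042)): heading(s,a['im'],a['d'],P,c,lo,hi,f+str(t),lambda h:(h[...,2]>t))
E
```

```text
w_blue1 n 1059 z 0.0341 ringfit [0.6202 0.1446 0.0249] minEnc [0.6203 0.1442 0.028 ]
tool [0.6219 0.1427 0.2226] [ 0.706  0.708 -0.     0.   ] q7 -0.3 centre debiased [0.6209 0.1434]
w_blue1 area 172 px [313. 177.] r 0.0242 ang 92.3 axis 8.3
w_blue1 area 174 px [335. 198.] r 0.0201 ang 25.2 axis 29.8
w_blue1 area 6502 px [310. 415.] r 0.0238 ang 90.4 axis -179.9
wb1.npz225 area 127 px [314. 177.] r 0.0241 ang 5.4 axis -83.9
wb1.npz225 area 166 px [313. 186.] r 0.0192 ang 9.2 axis 14.3
wb1.npz225 area 702 px [312. 172.] r 0.0294 ang 6.8 axis 96.6
wb1.npz240 area 98 px [312. 184.] r 0.0205 ang 9.5 axis 20.1
wb1.npz240 area 78 px [310. 166.] r 0.0348 ang 10.0 axis 2.6
wb1.npz240 area 68 px [339. 174.] r 0.0346 ang -36.9 axis 13.9
wb1.npz240 area 63 px [284. 184.] r 0.0351 ang 58.4 axis 3.0
wb1.npz250 area 95 px [312. 184.] r 0.0205 ang 9.6 axis 20.0
wb1.npz250 area 73 px [310. 166.] r 0.0347 ang 10.1 axis 3.9
wb1.npz250 area 67 px [339. 174.] r 0.0347 ang -36.9 axis 37.9
wb1.npz250 area 58 px [283. 184.] r 0.0352 ang 58.3 axis -17.8
wb2.npz225 area 41 px [340. 223.] r 0.0259 ang 60.6 axis 143.9
wb2.npz225 area 244 px [316. 227.] r 0.0184 ang 1.5 axis 68.6
wb2.npz225 area 67 px [347. 228.] r 0.0376 ang 53.2 axis -19.2
wb2.npz225 area 62 px [294. 237.] r 0.0375 ang -32.9 axis 33.6
wb2.npz225 area 62 px [322. 242.] r 0.0378 ang 9.5 axis 15.0
wb2.npz240 area 117 px [319. 229.] r 0.0207 ang 9.5 axis 11.7
wb2.npz240 area 60 px [347. 228.] r 0.0374 ang 53.6 axis 48.3
wb2.npz240 area 56 px [294. 237.] r 0.0374 ang -33.2 axis 4.6
wb2.npz240 area 58 px [322. 242.] r 0.0377 ang 9.5 axis -1.1
wb2.npz250 area 112 px [319. 229.] r 0.0208 ang 9.4 axis 12.0
wb2.npz250 area 57 px [347. 227.] r 0.0372 ang 53.7 axis 57.2
wb2.npz250 area 54 px [294. 237.] r 0.0373 ang -33.2 axis -5.5
wb2.npz250 area 56 px [322. 242.] r 0.0378 ang 9.3 axis 3.6
```

View pics/w_blue1.png

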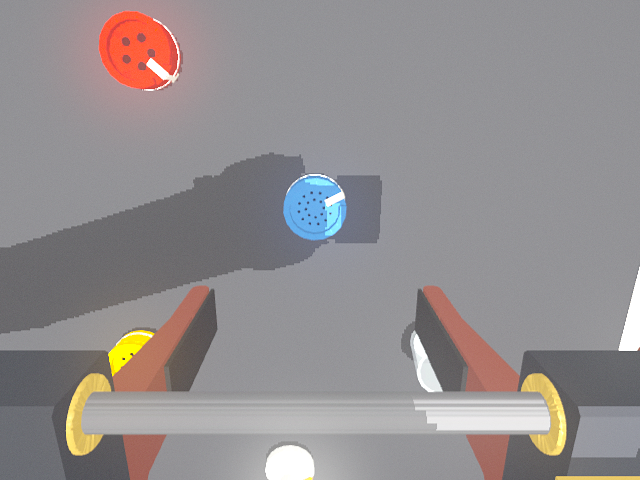

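Request:
drive_tool(
  gripper=[1, 1, 1, 1, 1, 1, 1, 1],
  linear=[
    [1, -1, 40],
    [0, 0, 45],
    [0, 0, 45],
    [0, 0, 40],
    [0, 0, 30],
    [0, 0, 18],
    [0, 0, 0],
    [0, 0, 0],
  ],
  dr=[
    [0, 0, 0],
    [0, 0, 0],
    [0, 0, 0],
    [0, 0, 0],
    [0, 0, 0],
    [0, 0, 0],
    [0, 0, 0],
    [0, 0, 0],
  ],
)

```text
clock: 8.98
tool_pos: [0.6219, 0.1438, 0.0059]
eef_rot: [0.707, 0.707, 0.001, 0.0]
force: [0.6, -0.5, 0.6]
width: 0.0876
```

Request:
drive_tool(
  gripper=[0.55, 0.55, 0.55, 0.55, 0.55, 0.55],
  linear=[
    [0, 0, 0],
    [0, 0, 0],
    [0, 0, 0],
    [0, 0, 0],
    [0, 0, 0],
    [0, 0, 0],
  ],
  dr=[
    [0, 0, 0],
    [0, 0, 0],
    [0, 0, 0],
    [0, 0, 0],
    [0, 0, 0],
    [0, 0, 0],
  ],
  grip_force=5,
)

```text
clock: 9.72
tool_pos: [0.6211, 0.1436, 0.005]
eef_rot: [0.707, 0.707, 0.0, 0.0]
force: [-0.6, -1.3, 4.2]
width: 0.0555
```

Request:
drive_tool(
  gripper=[0.9, 0.9, 0.9, 0.9, 0.9, 0.9, 0.9, 0.9, 0.9, 0.9, 0.9, 0.9],
  linear=[
    [0, 0, 0],
    [0, 0, 0],
    [0, 0, 0],
    [0, 0, 0],
    [0, 0, 0],
    [0, 0, 0],
    [0, 0, 0],
    [0, 0, 0],
    [0, 0, 0],
    [0, 0, 0],
    [0, 0, 0],
    [0, 0, 0],
  ],
  dr=[
    [0, 0, 0],
    [0, 0, 0],
    [0, 0, 10],
    [0, 0, 10],
    [0, 0, 10],
    [0, 0, 10],
    [0, 0, 10],
    [0, 0, 10],
    [0, 0, 10],
    [0, 0, 10],
    [0, 0, 10],
    [0, 0, 0],
  ],
)

```text
clock: 11.22
tool_pos: [0.6208, 0.1438, 0.0043]
eef_rot: [1.0, 0.001, -0.0, 0.0]
force: [-0.3, 0.3, -0.7]
width: 0.0791
```

Request:
drive_tool(
  gripper=[0.4, 0.4, 0.4, 0.4, 0.4, 0.4, 0.4, 0.4, 0.4, 0.4],
  linear=[
    [0, 0, 0],
    [0, 0, 0],
    [0, 0, 0],
    [0, 0, 0],
    [0, 0, 0],
    [0, 0, 0],
    [0, 0, -20],
    [0, 0, -40],
    [0, 0, 0],
    [0, 0, 0],
  ],
  dr=[
    [0, 0, 0],
    [0, 0, 0],
    [0, 0, 0],
    [0, 0, 0],
    [0, 0, 0],
    [0, 0, 0],
    [0, 0, 0],
    [0, 0, 0],
    [0, 0, 0],
    [0, 0, 0],
  ],
  grip_force=20,
)

```text
clock: 12.48
tool_pos: [0.6209, 0.1438, 0.0652]
eef_rot: [1.0, 0.0, 0.0, -0.0]
force: [-0.2, -0.8, -1.2]
width: 0.0558
```

```bash
python3 - <<'E'
from h import *
s=ctrl.observe();p=s['tool_pos']
s,im,d,P,cc=look(p[:2],p[2]+.03,'w_blueheld')
m=(d>0)&(np.hypot(P[...,0]-p[0],P[...,1]-p[1])<.026); print(np.percentile(P[m][:,2]-p[2],[5,50,90,99]))
save(cv2.resize(im[230:400,200:430],(690,510)),'w_blueheld_c.png')
E
```

```text
w_blueheld n 5264 z 0.0946 ringfit [0.6215 0.1435 0.0251] minEnc [0.6312 0.1434 0.0375]
tool [0.6209 0.1438 0.0652] [ 1.  0.  0. -0.] q7 -1.59 centre debiased [0.6203 0.1428]
w_blueheld area 952 px [315. 220.] r 0.0224 ang 1.0 axis 90.6
w_blueheld area 1459 px [297. 281.] r 0.0205 ang 19.5 axis 94.0
w_blueheld area 5900 px [315. 415.] r 0.0249 ang -0.1 axis -90.0
[-0.06537759  0.02404604  0.03050883  0.09853512]
```

View pics/w_blueheld_c.png

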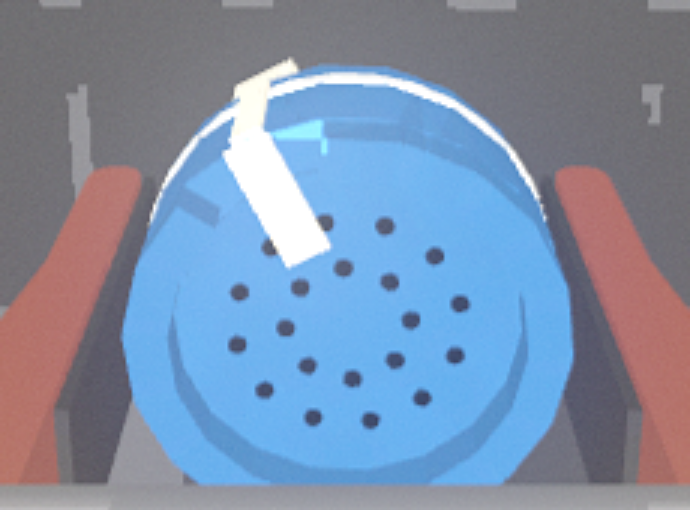

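```bash
cat >> h.py <<'E'
def held(tag,zoff=.024,shot=None):
    """heading of plate line & centre of the held part, relative to tool"""
    s,im,d=snap('wrist') if shot is None else shot
    save(im,tag+'.png'); P=ptcloud('wrist',s,d); p=s['tool_pos']
    hsv=cv2.cvtColor(im,cv2.COLOR_RGB2HSV).astype(int)
    z=P[...,2]-p[2]; rad=np.hypot(P[...,0]-p[0],P[...,1]-p[1])
    w=(d>0)&(abs(z-zoff)<.003)&(rad<.0285)&(hsv[...,1]<50)&(hsv[...,2]>200)
    n,L,st,ce=cv2.connectedComponentsWithStats(w.astype(np.uint8)); i=1+np.argmax(st[1:,4])
    g=P[L==i][:,:2]; rc=cv2.minAreaRect((g*1e4).astype(np.float32)); b=cv2.boxPoints(rc)/1e4
    e=[(b[k]+b[k-1])/2 for k in range(4)]; L2=max(((e[0]-e[2]),(e[1]-e[3])),key=np.linalg.norm)
    gm=g.mean(0)-p[:2]; L2=L2*np.sign(L2@gm)
    print(tag,'area',st[i,4],'z',np.median(z[L==i]).round(4),'centroid ang',np.degrees(np.arctan2(gm[1],gm[0])).round(1),'r',np.hypot(*gm).round(4),'rect axis',np.degrees(np.arctan2(L2[1],L2[0])).round(1),'rect mm',np.array(rc[1])/10)
    print('tool',p.round(4),s['eef_rot'].round(3),'width',round(s['width'],4),'q7',s['q'][6].round(2))
    ax=R.from_quat(s['eef_rot']).as_matrix()[:2,0]; print('psi',np.degrees(np.arctan2(ax[1],ax[0])).round(2))
E
python3 - <<'E'
from h import *
held('wbh2')
E
```

```text
wbh2 area 780 z 0.0244 centroid ang 26.1 r 0.0195 rect axis 26.7 rect mm [18.95658569  7.12306366]
tool [0.6204 0.1437 0.0645] [ 1.  0. -0. -0.] width 0.0555 q7 -1.59
psi 0.01
```

Request:
drive_tool(
  gripper=[0.4, 0.4, 0.4, 0.4, 0.4, 0.4, 0.4, 0.4, 0.4, 0.4, 0.4, 0.4],
  linear=[
    [0, 0, -35],
    [0, 0, -40],
    [-17.4, 50.2, 0],
    [-17.4, 50.2, 0],
    [-17.4, 50.2, 0],
    [-17.4, 50.2, 0],
    [-17.5, 50.2, 0],
    [-17.5, 50.2, 0],
    [-17.4, 50.2, 0],
    [-17.4, 50.1, 0],
    [0, 0, 0],
    [0, 0, 0],
  ],
  dr=[
    [0, 0, 0],
    [0, 0, 0],
    [0, 0, 0],
    [0, 0, 0],
    [0, 0, 0],
    [0, 0, 0],
    [0, 0, 0],
    [0, 0, 0],
    [0, 0, 0],
    [0, 0, 0],
    [0, 0, 8.4],
    [0, 0, 8.4],
  ],
)

```text
clock: 14.08
tool_pos: [0.4804, -0.2589, 0.1389]
eef_rot: [0.989, -0.15, -0.001, -0.0]
force: [0.3, 0.7, -1.8]
width: 0.0553
```

Request:
drive_tool(
  gripper=[0.4, 0.4, 0.4, 0.4],
  linear=[
    [0, 0, 30],
    [0, 0, 30],
    [0, 0, 0],
    [0, 0, 0],
  ],
  dr=[
    [0, 0, 0],
    [0, 0, 0],
    [0, 0, 0],
    [0, 0, 0],
  ],
)

```text
clock: 14.58
tool_pos: [0.4816, -0.2583, 0.0801]
eef_rot: [0.989, -0.146, -0.0, 0.0]
force: [0.0, 0.1, -0.9]
width: 0.0554
```

```bash
python3 - <<'E'
from h import *
held('wbh3')
E
```

```text
wbh3 area 648 z 0.0245 centroid ang 8.9 r 0.0191 rect axis 9.2 rect mm [17.19490662  6.19007187]
tool [ 0.4816 -0.2583  0.0801] [ 0.989 -0.146 -0.     0.   ] width 0.0554 q7 -1.1
psi -16.82
```

Request:
drive_tool(
  gripper=[0.4, 0.4, 0.4, 0.4, 0.4, 0.4, 0.4, 0.4, 0.4, 0.4],
  linear=[
    [-0.7, -0.3, 20],
    [0, 0, 20],
    [0, 0, 3],
    [0, 0, 2],
    [0, 0, 2],
    [0, 0, 2],
    [0, 0, 2],
    [0, 0, 1],
    [0, 0, 0],
    [0, 0, 0],
  ],
  dr=[
    [0, 0, 0],
    [0, 0, 0],
    [0, 0, 0],
    [0, 0, 0],
    [0, 0, 0],
    [0, 0, 0],
    [0, 0, 0],
    [0, 0, 0],
    [0, 0, 0],
    [0, 0, 0],
  ],
)

```text
clock: 15.88
tool_pos: [0.4812, -0.2577, 0.0286]
eef_rot: [0.989, -0.146, 0.0, -0.0]
force: [-2.8, 1.7, 10.0]
width: 0.0555
```

Request:
drive_tool(
  gripper=[0.9, 0.9, 0.9, 0.9, 0.9, 0.9, 0.9, 0.9, 0.9],
  linear=[
    [0, 0, 0],
    [0, 0, 0],
    [0, 0, 0],
    [0, 0, 0],
    [0, 0, -20],
    [0, 0, -40],
    [0, 0, -40],
    [0, 0, 0],
    [0, 0, 0],
  ],
  dr=[
    [0, 0, 0],
    [0, 0, 0],
    [0, 0, 0],
    [0, 0, 0],
    [0, 0, 0],
    [0, 0, 0],
    [0, 0, 0],
    [0, 0, 0],
    [0, 0, 0],
  ],
)

```text
clock: 17.0
tool_pos: [0.4808, -0.257, 0.1271]
eef_rot: [0.989, -0.146, -0.0, -0.0]
force: [-0.3, 0.1, -0.0]
width: 0.0792
```

```bash
python3 - <<'E'
from h import *
s,im,d,P,cc=look((.481,-.258),.058,'w_bluedone')
save(cv2.resize(im[150:350,200:430],(690,600)),'w_bluedone_c.png')
# top tilt
m=(d>0)&(np.hypot(P[...,0]-cc[0],P[...,1]-cc[1])<.03)&(P[...,2]>.054)
q=P[m]; A=np.c_[q[:,:2]-cc[:2],np.ones(len(q))]; print(np.linalg.lstsq(A,q[:,2],rcond=None)[0])
E
```

```text
w_bluedone n 2239 z 0.058 ringfit [ 0.4813 -0.2582  0.0249] minEnc [ 0.4809 -0.2578  0.0282]
tool [ 0.4808 -0.257   0.1271] [ 0.989 -0.146 -0.    -0.   ] q7 -1.15 centre debiased [ 0.4799 -0.2585]
w_bluedone area 917 px [309. 213.] r 0.021 ang -4.5 axis 76.6
[ 3.84474572 -0.86871707  0.11040131]
```

View pics/w_bluedone_c.png

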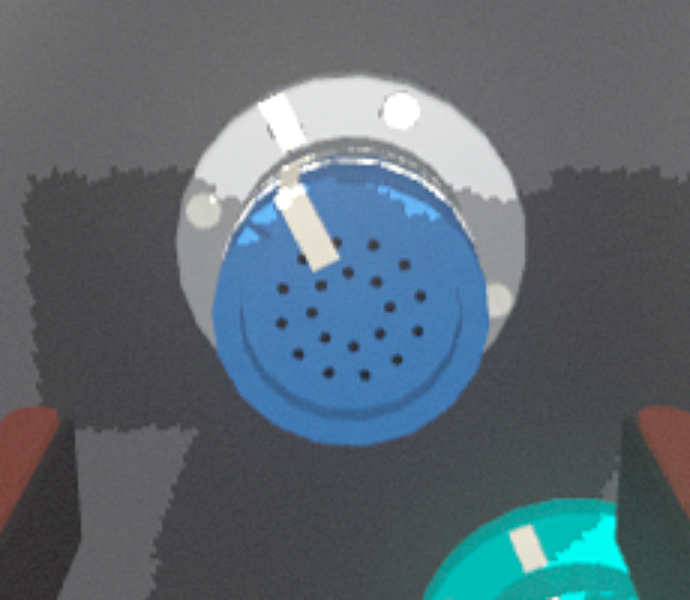

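Request:
drive_tool(
  gripper=[1, 1, 1, 1, 1, 1, 1],
  linear=[
    [-21.4, -43.4, -15],
    [-21.4, -43.4, -15],
    [-21.4, -43.4, -15],
    [-21.4, -43.4, -10],
    [-21.4, -43.4, -5],
    [0, 0, 0],
    [0, 0, 0],
  ],
  dr=[
    [0, 0, 0],
    [0, 0, 0],
    [0, 0, 0],
    [0, 0, 0],
    [0, 0, 0],
    [0, 0, 0],
    [0, 0, 0],
  ],
)

```text
clock: 17.92
tool_pos: [0.4409, -0.0192, 0.187]
eef_rot: [0.989, -0.146, -0.001, 0.0]
force: [1.0, 0.3, -0.5]
width: 0.0878
```

```bash
cat >> h.py <<'E'
def delta(s,t):
    """world xy target -> tool-axis mm"""
    M=R.from_quat(s['eef_rot']).as_matrix(); v=np.r_[np.array(t)-s['tool_pos'][:2],0]; print('move mm',(M.T@v*1000).round(1)[:2],'z',s['tool_pos'][2].round(4))
E
python3 - <<'E'
from h import *
s,im,d,P,cc=look((.442,-.018),.034,'w_yel1'); delta(s,debias(s,cc))
E
```

```text
w_yel1 n 1267 z 0.034 ringfit [ 0.4404 -0.0186  0.0249] minEnc [ 0.4399 -0.0185  0.028 ]
tool [ 0.4409 -0.0192  0.187 ] [ 0.989 -0.146 -0.001  0.   ] q7 -1.81 centre debiased [ 0.439  -0.0189]
w_yel1 area 448 px [305. 194.] r 0.02 ang 3.7 axis 85.1
w_yel1 area 131 px [311. 401.] r 0.0284 ang -16.7 axis -106.3
w_yel1 area 3434 px [311. 422.] r 0.0256 ang -16.8 axis 73.0
move mm [-1.9  0.2] z 0.187
```

Request:
drive_tool(
  gripper=[1, 1, 1, 1, 1, 1, 1],
  linear=[
    [-1.5, 0, 40],
    [0, 0, 45],
    [0, 0, 45],
    [0, 0, 35],
    [0, 0, 18],
    [0, 0, 0],
    [0, 0, 0],
  ],
  dr=[
    [0, 0, 0],
    [0, 0, 0],
    [0, 0, 0],
    [0, 0, 0],
    [0, 0, 0],
    [0, 0, 0],
    [0, 0, 0],
  ],
)

```text
clock: 18.85
tool_pos: [0.4402, -0.0194, 0.005]
eef_rot: [0.989, -0.147, 0.0, 0.0]
force: [0.1, 0.0, 0.2]
width: 0.0879
```

Request:
drive_tool(
  gripper=[0.55, 0.55, 0.55, 0.55, 0.55, 0.55, 0.9, 0.9],
  linear=[
    [0, 0, 0],
    [0, 0, 0],
    [0, 0, 0],
    [0, 0, 0],
    [0, 0, 0],
    [0, 0, 0],
    [0, 0, 0],
    [0, 0, 0],
  ],
  dr=[
    [0, 0, 0],
    [0, 0, 0],
    [0, 0, 0],
    [0, 0, 0],
    [0, 0, 0],
    [0, 0, 0],
    [0, 0, 0],
    [0, 0, 0],
  ],
  grip_force=5,
)

```text
clock: 19.85
tool_pos: [0.4397, -0.0184, 0.0045]
eef_rot: [0.989, -0.146, -0.0, 0.0]
force: [0.5, 1.1, -0.4]
width: 0.0721
```

Request:
drive_tool(
  gripper=[0.9, 0.9, 0.9, 0.9, 0.9, 0.9, 0.9, 0.9, 0.9, 0.9, 0.9],
  linear=[
    [0, 0, 0],
    [0, 0, 0],
    [0, 0, 0],
    [0, 0, 0],
    [0, 0, 0],
    [0, 0, 0],
    [0, 0, 0],
    [0, 0, 0],
    [0, 0, 0],
    [0, 0, 0],
    [0, 0, 0],
  ],
  dr=[
    [0, 0, -10],
    [0, 0, -10],
    [0, 0, -10],
    [0, 0, -10],
    [0, 0, -10],
    [0, 0, -10],
    [0, 0, -10],
    [0, 0, -10],
    [0, 0, -10],
    [0, 0, 0],
    [0, 0, 0],
  ],
)

```text
clock: 21.22
tool_pos: [0.4398, -0.0185, 0.0046]
eef_rot: [0.804, 0.595, -0.0, -0.0]
force: [0.4, -0.5, 0.6]
width: 0.0795
```

Request:
drive_tool(
  gripper=[0.4, 0.4, 0.4, 0.4, 0.4, 0.4, 0.4, 0.4, 0.4, 0.4, 0.4],
  linear=[
    [0, 0, 0],
    [0, 0, 0],
    [0, 0, 0],
    [0, 0, 0],
    [0, 0, 0],
    [0, 0, 0],
    [0, 0, -20],
    [0, 0, -50],
    [0, 0, -60],
    [0, 0, 0],
    [0, 0, 0],
  ],
  dr=[
    [0, 0, 0],
    [0, 0, 0],
    [0, 0, 0],
    [0, 0, 0],
    [0, 0, 0],
    [0, 0, 0],
    [0, 0, 0],
    [0, 0, 0],
    [0, 0, 0],
    [0, 0, 0],
    [0, 0, 0],
  ],
  grip_force=20,
)

```text
clock: 22.6
tool_pos: [0.4394, -0.0184, 0.1342]
eef_rot: [0.803, 0.596, -0.0, -0.0]
force: [-0.3, 0.5, -1.0]
width: 0.0557
```

```bash
python3 - <<'E'
from h import *
held('wyh1'); delta(ctrl.observe(),(.4811,-.2577))
E
```

```text
wyh1 area 701 z 0.0246 centroid ang 32.1 r 0.0194 rect axis 32.2 rect mm [18.03395538  6.4754158 ]
tool [ 0.4394 -0.0184  0.1342] [ 0.803  0.596 -0.    -0.   ] width 0.0557 q7 -0.35
psi 73.2
move mm [-216.9  109.5] z 0.1335
```

Request:
drive_tool(
  gripper=[0.4, 0.4, 0.4, 0.4, 0.4, 0.4, 0.4, 0.4, 0.4, 0.4],
  linear=[
    [-43.4, 21.9, 0],
    [-43.4, 21.9, 0],
    [-43.4, 21.9, 0],
    [-43.4, 21.9, 0],
    [-43.3, 21.9, 0],
    [0, 0, 0],
    [0, 0, 0],
    [0, 0, 30],
    [0, 0, 0],
    [0, 0, 0],
  ],
  dr=[
    [0, 0, 0],
    [0, 0, 0],
    [0, 0, 0],
    [0, 0, 0],
    [0, 0, 0],
    [0, 0, 7.6],
    [0, 0, 7.5],
    [0, 0, 7.5],
    [0, 0, 0],
    [0, 0, 0],
  ],
)

```text
clock: 23.9
tool_pos: [0.4816, -0.2575, 0.1041]
eef_rot: [0.903, 0.429, -0.001, -0.001]
force: [0.1, 0.0, 0.4]
width: 0.0555
```

```bash
python3 - <<'E'
from h import *
held('wyh2'); delta(ctrl.observe(),(.4811,-.2577))
E
```

```text
wyh2 area 691 z 0.0245 centroid ang 8.9 r 0.0195 rect axis 11.0 rect mm [17.66412354  6.71405029]
tool [ 0.4816 -0.2575  0.1041] [ 0.903  0.429 -0.001 -0.001] width 0.0555 q7 -0.16
psi 50.77
move mm [-0.6 -0.7] z 0.1047
```

Request:
drive_tool(
  gripper=[0.4, 0.4, 0.4, 0.4, 0.4, 0.4, 0.4, 0.4, 0.4, 0.4, 0.4],
  linear=[
    [-0.4, -0.3, 20],
    [0, 0, 16],
    [0, 0, 3],
    [0, 0, 2],
    [0, 0, 2],
    [0, 0, 2],
    [0, 0, 2],
    [0, 0, 1],
    [0, 0, 0.5],
    [0, 0, 0],
    [0, 0, 0],
  ],
  dr=[
    [0, 0, 0],
    [0, 0, 0],
    [0, 0, 0],
    [0, 0, 0],
    [0, 0, 0],
    [0, 0, 0],
    [0, 0, 0],
    [0, 0, 0],
    [0, 0, 0],
    [0, 0, 0],
    [0, 0, 0],
  ],
)

```text
clock: 25.32
tool_pos: [0.4815, -0.2577, 0.0567]
eef_rot: [0.904, 0.427, 0.0, -0.0]
force: [-2.4, 1.0, 4.2]
width: 0.0555
```

Request:
drive_tool(
  gripper=[0.9, 0.9, 0.9, 0.9, 0.9, 0.9, 0.9, 0.9, 0.9],
  linear=[
    [0, 0, 0],
    [0, 0, 0],
    [0, 0, 0],
    [0, 0, 0],
    [0, 0, -20],
    [0, 0, -40],
    [0, 0, -50],
    [0, 0, 0],
    [0, 0, 0],
  ],
  dr=[
    [0, 0, 0],
    [0, 0, 0],
    [0, 0, 0],
    [0, 0, 0],
    [0, 0, 0],
    [0, 0, 0],
    [0, 0, 0],
    [0, 0, 0],
    [0, 0, 0],
  ],
)

```text
clock: 26.45
tool_pos: [0.4812, -0.2575, 0.1657]
eef_rot: [0.904, 0.427, -0.0, -0.0]
force: [0.4, -1.0, -0.2]
width: 0.0792
```

```bash
cat >> h.py <<'E'
def top(c,lo,tag):
    s,im,d=snap('wrist'); save(im,tag+'.png'); P=ptcloud('wrist',s,d)
    m=(d>0)&(np.hypot(P[...,0]-c[0],P[...,1]-c[1])<.0285)&(abs(P[...,2]-lo)<.006)
    q=P[m]; A=np.c_[q[:,:2]-q[:,:2].mean(0),np.ones(len(q))]
    cf=np.linalg.lstsq(A,q[:,2],rcond=None)[0]; print(tag,'rim z',np.median(q[:,2]).round(4),'tilt',cf[:2].round(3),'ring',circ(q[:,:2]).round(4),'n',len(q))
    return s,im,d,P
E
python3 - <<'E'
from h import *
s,im,d,P=top((.481,-.2577),.086,'w_yeldone'); delta(s,(.4795,.271)); print(s['eef_rot'])
save(cv2.resize(im[120:420,170:470],(600,600)),'w_yeldone_c.png')
E
```

```text
w_yeldone rim z 0.0814 tilt [-0.021  0.003] ring [ 0.4805 -0.2578  0.0208] n 5209
move mm [ 407.3 -336.7] z 0.1657
[ 9.04035198e-01  4.27457985e-01 -1.42967750e-05 -1.80733421e-04]
```

View pics/w_yeldone_c.png

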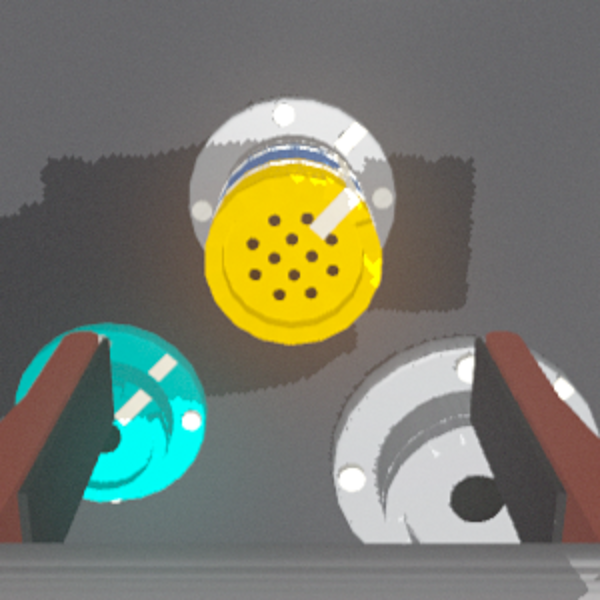

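Request:
drive_tool(
  gripper=[1, 1, 1, 1, 1, 1, 1, 1, 1, 1, 1, 1],
  linear=[
    [40.7, -33.7, -10],
    [40.7, -33.7, -10],
    [40.7, -33.7, 0],
    [40.7, -33.7, 0],
    [40.7, -33.7, 0],
    [40.7, -33.7, 0],
    [40.7, -33.7, 0],
    [40.7, -33.7, 0],
    [40.7, -33.7, 0],
    [40.7, -33.7, 0],
    [0, 0, 0],
    [0, 0, 0],
  ],
  dr=[
    [0, 0, 0],
    [0, 0, 0],
    [0, 0, 0],
    [0, 0, 0],
    [0, 0, 0],
    [0, 0, 0],
    [0, 0, 0],
    [0, 0, 0],
    [0, 0, 0],
    [0, 0, 0],
    [0, 0, 0],
    [0, 0, 0],
  ],
)

```text
clock: 28.0
tool_pos: [0.4788, 0.2696, 0.1846]
eef_rot: [0.904, 0.427, -0.001, 0.0]
force: [0.9, -0.2, -0.2]
width: 0.0881
```

```bash
python3 - <<'E'
from h import *
s,im,d,P,cc=look((.4795,.271),.034,'w_red1'); delta(s,debias(s,cc))
E
```

```text
w_red1 n 1313 z 0.034 ringfit [0.4785 0.2722 0.0249] minEnc [0.4782 0.2718 0.0281]
tool [0.4788 0.2696 0.1846] [ 0.904  0.427 -0.001  0.   ] q7 -1.29 centre debiased [0.4783 0.2708]
w_red1 area 341 px [315. 185.] r 0.0221 ang 47.8 axis -41.3
w_red1 area 170 px [338. 219.] r 0.0197 ang -43.1 axis -41.9
w_red1 area 6663 px [307. 415.] r 0.024 ang 50.4 axis -39.3
move mm [ 0.6 -1.2] z 0.1846
```

Request:
drive_tool(
  gripper=[1, 1, 1, 1, 1, 1, 1],
  linear=[
    [0.6, -1.2, 40],
    [0, 0, 45],
    [0, 0, 45],
    [0, 0, 32],
    [0, 0, 18],
    [0, 0, 0],
    [0, 0, 0],
  ],
  dr=[
    [0, 0, 0],
    [0, 0, 0],
    [0, 0, 0],
    [0, 0, 0],
    [0, 0, 0],
    [0, 0, 0],
    [0, 0, 0],
  ],
)

```text
clock: 28.92
tool_pos: [0.4798, 0.2719, 0.0073]
eef_rot: [0.904, 0.427, 0.001, -0.0]
force: [0.1, -0.4, 1.0]
width: 0.0878
```

Request:
drive_tool(
  gripper=[0.55, 0.55, 0.55, 0.55, 0.55, 0.55, 0.9, 0.9],
  linear=[
    [0, 0, 0],
    [0, 0, 0],
    [0, 0, 0],
    [0, 0, 0],
    [0, 0, 0],
    [0, 0, 0],
    [0, 0, 0],
    [0, 0, 0],
  ],
  dr=[
    [0, 0, 0],
    [0, 0, 0],
    [0, 0, 0],
    [0, 0, 0],
    [0, 0, 0],
    [0, 0, 0],
    [0, 0, 0],
    [0, 0, 0],
  ],
  grip_force=5,
)

```text
clock: 29.92
tool_pos: [0.4787, 0.2717, 0.0059]
eef_rot: [0.904, 0.427, -0.0, 0.0]
force: [0.4, -0.5, 0.5]
width: 0.0727
```

Request:
drive_tool(
  gripper=[0.9, 0.9, 0.9, 0.9, 0.9, 0.9, 0.9, 0.9, 0.9, 0.9, 0.9],
  linear=[
    [0, 0, 0],
    [0, 0, 0],
    [0, 0, 0],
    [0, 0, 0],
    [0, 0, 0],
    [0, 0, 0],
    [0, 0, 0],
    [0, 0, 0],
    [0, 0, 0],
    [0, 0, 0],
    [0, 0, 0],
  ],
  dr=[
    [0, 0, -10],
    [0, 0, -10],
    [0, 0, -10],
    [0, 0, -10],
    [0, 0, -10],
    [0, 0, -10],
    [0, 0, -10],
    [0, 0, -10],
    [0, 0, -10],
    [0, 0, 0],
    [0, 0, 0],
  ],
)

```text
clock: 31.3
tool_pos: [0.4789, 0.2717, 0.006]
eef_rot: [0.339, 0.941, -0.0, -0.0]
force: [0.2, -0.2, -0.4]
width: 0.0789
```

Request:
drive_tool(
  gripper=[0.4, 0.4, 0.4, 0.4, 0.4, 0.4, 0.4, 0.4, 0.4, 0.4, 0.4],
  linear=[
    [0, 0, 0],
    [0, 0, 0],
    [0, 0, 0],
    [0, 0, 0],
    [0, 0, 0],
    [0, 0, 0],
    [0, 0, -30],
    [0, 0, -60],
    [0, 0, -60],
    [0, 0, 0],
    [0, 0, 0],
  ],
  dr=[
    [0, 0, 0],
    [0, 0, 0],
    [0, 0, 0],
    [0, 0, 0],
    [0, 0, 0],
    [0, 0, 0],
    [0, 0, 0],
    [0, 0, 0],
    [0, 0, 0],
    [0, 0, 0],
    [0, 0, 0],
  ],
  grip_force=20,
)

```text
clock: 32.67
tool_pos: [0.4787, 0.2712, 0.1556]
eef_rot: [0.337, 0.941, -0.0, 0.0]
force: [-0.7, 0.2, -1.0]
width: 0.0554
```

```bash
python3 - <<'E'
from h import *
held('wrh1'); delta(ctrl.observe(),(.4811,-.2577))
E
```

```text
wrh1 area 449 z 0.0231 centroid ang -44.2 r 0.0175 rect axis -39.7 rect mm [ 6.03782196 14.84219971]
tool [0.4787 0.2712 0.1556] [ 0.337  0.941 -0.     0.   ] width 0.0554 q7 0.06
psi 140.58
move mm [-337.9 -406.7] z 0.1548
```

Request:
drive_tool(
  gripper=[0.4, 0.4, 0.4, 0.4, 0.4, 0.4, 0.4, 0.4, 0.4, 0.4, 0.4],
  linear=[
    [-33.8, -40.7, 0],
    [-33.8, -40.7, 0],
    [-33.8, -40.7, 0],
    [-33.8, -40.7, 0],
    [-33.8, -40.7, 0],
    [-33.8, -40.7, 0],
    [-33.8, -40.7, 0],
    [-33.8, -40.7, 0],
    [-33.8, -40.7, 0],
    [-33.8, -40.6, 0],
    [0, 0, 0],
  ],
  dr=[
    [0, 0, 0],
    [0, 0, 0],
    [0, 0, 0],
    [0, 0, 0],
    [0, 0, 0],
    [0, 0, 0],
    [0, 0, 0],
    [0, 0, 0],
    [0, 0, 0],
    [0, 0, 0],
    [0, 0, 0],
  ],
)

```text
clock: 34.1
tool_pos: [0.4796, -0.2615, 0.1537]
eef_rot: [0.34, 0.94, -0.001, -0.002]
force: [-0.4, -0.1, -1.3]
width: 0.0556
```

Request:
drive_tool(
  gripper=[0.4, 0.4, 0.4, 0.4, 0.4, 0.4, 0.4, 0.4],
  linear=[
    [0, 0, 0],
    [0, 0, 0],
    [0, 0, 0],
    [0, 0, 0],
    [0, 0, 0],
    [0, 0, 20],
    [0, 0, 0],
    [0, 0, 0],
  ],
  dr=[
    [0, 0, -8.6],
    [0, 0, -8.6],
    [0, 0, -8.6],
    [0, 0, -8.6],
    [0, 0, -8.6],
    [0, 0, -8.6],
    [0, 0, 0],
    [0, 0, 0],
  ],
)

```text
clock: 35.1
tool_pos: [0.4817, -0.2563, 0.1358]
eef_rot: [-0.105, 0.994, 0.001, -0.0]
force: [1.1, 0.4, -0.4]
width: 0.0555
```

```bash
python3 - <<'E'
from h import *
held('wrh2'); delta(ctrl.observe(),(.4811,-.2577))
s,im,d=snap('wrist'); save(cv2.resize(im[200:400,180:450],(810//1-10,592)),'wrh2_c.png')
E
```

```text
wrh2 area 436 z 0.023 centroid ang 8.7 r 0.017 rect axis 11.1 rect mm [14.72815704  5.86792564]
tool [ 0.4817 -0.2563  0.1358] [-0.105  0.994  0.001 -0.   ] width 0.0555 q7 1.96
psi -167.94
move mm [ 1.1 -0.9] z 0.1362
```

View pics/wrh2_c.png

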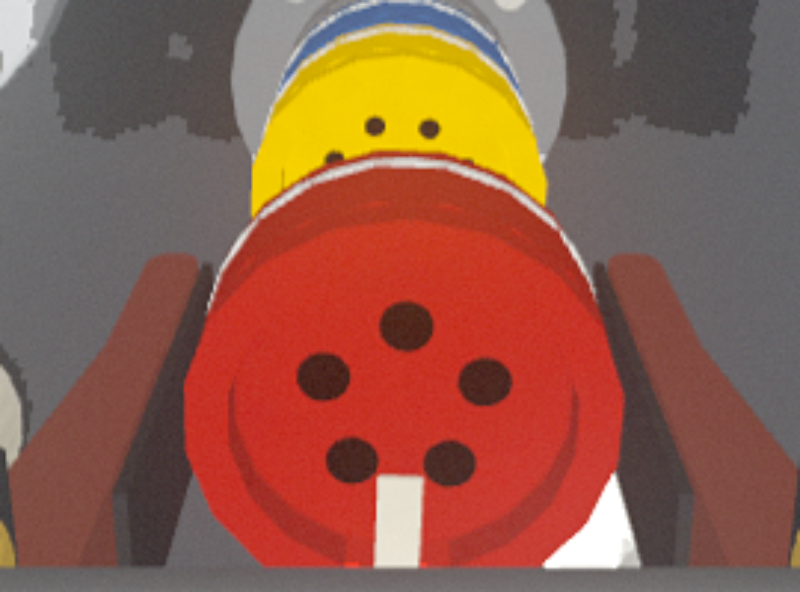

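Request:
drive_tool(
  gripper=[0.4, 0.4, 0.4, 0.4, 0.4],
  linear=[
    [1, -0.9, 20],
    [0, 0, 15],
    [0, 0, 0],
    [0, 0, 0],
    [0, 0, 0],
  ],
  dr=[
    [0, 0, 0],
    [0, 0, 0],
    [0, 0, 0],
    [0, 0, 0],
    [0, 0, 0],
  ],
)

```text
clock: 35.83
tool_pos: [0.4815, -0.2583, 0.1018]
eef_rot: [-0.106, 0.994, -0.0, 0.0]
force: [-0.3, 0.9, -0.5]
width: 0.0557
```

```bash
python3 - <<'E'
from h import *
delta(ctrl.observe(),(.4811,-.2577))
E
```

```text
move mm [0.2 0.7] z 0.1018
```

Request:
drive_tool(
  gripper=[0.4, 0.4, 0.4, 0.4, 0.4, 0.4, 0.4, 0.4, 0.4, 0.4],
  linear=[
    [0.2, 0.4, 4],
    [0, 0, 3],
    [0, 0, 2],
    [0, 0, 2],
    [0, 0, 2],
    [0, 0, 1.5],
    [0, 0, 0.8],
    [0, 0, 0.5],
    [0, 0, 0],
    [0, 0, 0],
  ],
  dr=[
    [0, 0, 0],
    [0, 0, 0],
    [0, 0, 0],
    [0, 0, 0],
    [0, 0, 0],
    [0, 0, 0],
    [0, 0, 0],
    [0, 0, 0],
    [0, 0, 0],
    [0, 0, 0],
  ],
)

```text
clock: 37.08
tool_pos: [0.4809, -0.2579, 0.0862]
eef_rot: [-0.106, 0.994, -0.0, 0.0]
force: [-2.7, 0.2, 6.8]
width: 0.0557
```

Request:
drive_tool(
  gripper=[0.9, 0.9, 0.9, 0.9, 0.9, 0.9, 0.9, 0.9, 0.9],
  linear=[
    [0, 0, 0],
    [0, 0, 0],
    [0, 0, 0],
    [0, 0, 0],
    [0, 0, -20],
    [0, 0, -50],
    [0, 0, -50],
    [0, 0, 0],
    [0, 0, 0],
  ],
  dr=[
    [0, 0, 0],
    [0, 0, 0],
    [0, 0, 0],
    [0, 0, 0],
    [0, 0, 0],
    [0, 0, 0],
    [0, 0, 0],
    [0, 0, 0],
    [0, 0, 0],
  ],
)

```text
clock: 38.2
tool_pos: [0.4803, -0.2579, 0.2049]
eef_rot: [-0.106, 0.994, -0.0, -0.0]
force: [-0.3, -0.0, -0.2]
width: 0.0791
```

```bash
python3 - <<'E'
from h import *
s,im,d,P=top((.481,-.2577),.114,'w_reddone'); delta(s,(.5925,-.166)); print(s['eef_rot'].round(3),s['q'].round(2))
E
```

```text
w_reddone rim z 0.1094 tilt [-0.026 -0.004] ring [ 0.4799 -0.2581  0.0204] n 4607
move mm [-129.1   66.2] z 0.2049
[-0.106  0.994 -0.    -0.   ] [ 0.82  0.34 -0.53  1.79  0.19  1.07  2.01]
```

Request:
drive_tool(
  gripper=[1, 1, 1, 1, 1, 1],
  linear=[
    [-32.3, 16.6, 0],
    [-32.3, 16.6, 0],
    [-32.3, 16.5, 0],
    [-32.2, 16.5, 0],
    [0, 0, 0],
    [0, 0, 0],
  ],
  dr=[
    [0, 0, 0],
    [0, 0, 0],
    [0, 0, 0],
    [0, 0, 0],
    [0, 0, 0],
    [0, 0, 0],
  ],
)

```text
clock: 39.0
tool_pos: [0.5918, -0.1664, 0.2039]
eef_rot: [-0.106, 0.994, 0.0, -0.001]
force: [-0.5, -0.6, 0.5]
width: 0.0875
```

```bash
cat >> h.py <<'E'
def cap(tag,z0=0,c0=(.5925,-.166)):
    s,im,d=snap('wrist'); save(im,tag+'.png'); P=ptcloud('wrist',s,d); hsv=cv2.cvtColor(im,cv2.COLOR_RGB2HSV).astype(int)
    rad=np.hypot(P[...,0]-c0[0],P[...,1]-c0[1]); z=P[...,2]-z0
    t=(d>0)&(rad<.02)&(abs(z-.062)<.003); f=(d>0)&(rad<.034)&(z>.0135)&(z<.0175)
    print('tube',cv2.minEnclosingCircle(P[t][:,:2].astype(np.float32)),t.sum(),'z',np.median(P[t][:,2])) if t.sum()>20 else 0
    e=cv2.minEnclosingCircle(P[f][:,:2].astype(np.float32)); print('flange',e,f.sum())
    o=(d>0)&(rad<.034)&(hsv[...,0]>5)&(hsv[...,0]<25)&(hsv[...,1]>120)&(z>.008)
    n,L,st,ce=cv2.connectedComponentsWithStats(o.astype(np.uint8)); i=1+np.argmax(st[1:,4]); g=P[L==i]
    for nm,c in(('flange',e[0]),('c0',c0)): 
        v=g[:,:2].mean(0)-c; print('stripe from',nm,'n',st[i,4],'px',ce[i].round(),'z',g[:,2].min().round(3),g[:,2].max().round(3),'ang',np.degrees(np.arctan2(v[1],v[0])).round(1),'r',np.hypot(*v).round(4))
    a=np.linalg.svd(g[:,:2]-g[:,:2].mean(0),full_matrices=False)[2][0]; print('axis',np.degrees(np.arctan2(a[1],a[0])).round(1),'tool',s['tool_pos'].round(4),s['eef_rot'].round(3))
    return s,im
E
python3 - <<'E'
from h import *
s,im=cap('w_cap1'); save(cv2.resize(im[100:350,170:470],(720,600)),'w_cap1_c.png')
E
```

```text
tube ((0.5918346047401428, -0.16617828607559204), 0.009969792328774929) 501 z 0.06223429298801658
flange ((0.5922098755836487, -0.1664508581161499), 0.028347892686724663) 1022
stripe from flange n 59 px [301. 231.] z 0.016 0.026 ang -28.4 r 0.0201
stripe from c0 n 59 px [301. 231.] z 0.016 0.026 ang -29.9 r 0.0201
axis -4.2 tool [ 0.5918 -0.1664  0.2039] [-0.106  0.994  0.    -0.001]
```

View pics/w_cap1_c.png

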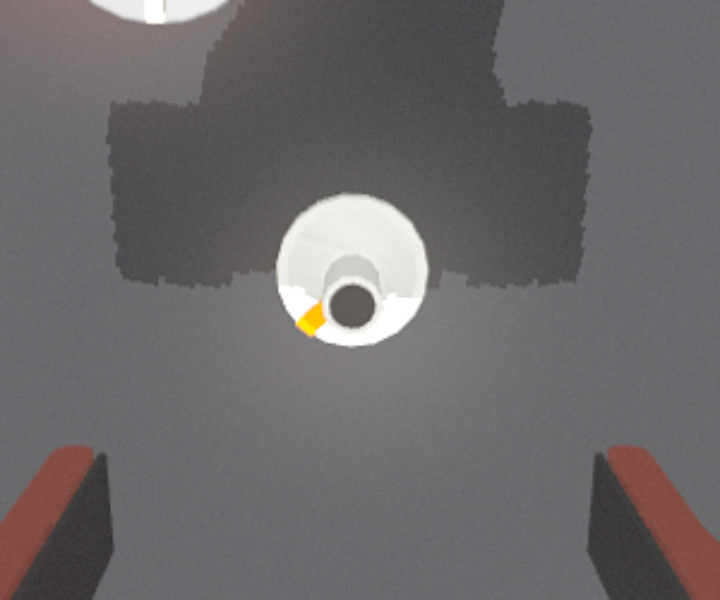

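Request:
drive_tool(
  gripper=[1, 1, 1, 1, 1, 1, 1, 1, 1, 1, 1],
  linear=[
    [-1.1, 0.6, 0],
    [0, 0, 0],
    [0, 0, 0],
    [0, 0, 0],
    [0, 0, 0],
    [0, 0, 0],
    [0, 0, 0],
    [0, 0, 0],
    [0, 0, 0],
    [0, 0, 0],
    [0, 0, 0],
  ],
  dr=[
    [0, 0, 10],
    [0, 0, 10],
    [0, 0, 10],
    [0, 0, 10],
    [0, 0, 10],
    [0, 0, 10],
    [0, 0, 10],
    [0, 0, 10],
    [0, 0, 10],
    [0, 0, 0],
    [0, 0, 0],
  ],
)

```text
clock: 40.42
tool_pos: [0.5934, -0.1657, 0.2054]
eef_rot: [0.627, 0.779, -0.0, 0.0]
force: [0.1, -0.4, 0.0]
width: 0.0876
```

Request:
drive_tool(
  gripper=[1, 1, 1, 1, 1, 1, 1],
  linear=[
    [0, 0, 40],
    [0, 0, 50],
    [0, 0, 40],
    [0, 0, 25],
    [0, 0, 13],
    [0, 0, 0],
    [0, 0, 0],
  ],
  dr=[
    [0, 0, 0],
    [0, 0, 0],
    [0, 0, 0],
    [0, 0, 0],
    [0, 0, 0],
    [0, 0, 0],
    [0, 0, 0],
  ],
)

```text
clock: 41.3
tool_pos: [0.5947, -0.1653, 0.0385]
eef_rot: [0.628, 0.778, 0.0, 0.001]
force: [0.9, -0.5, 0.6]
width: 0.0875
```

Request:
drive_tool(
  gripper=[0.2, 0.2, 0.2, 0.2, 0.2, 0.2, 0.2, 0.2, 0.2, 0.2],
  linear=[
    [0, 0, 0],
    [0, 0, 0],
    [0, 0, 0],
    [0, 0, 0],
    [0, 0, 0],
    [0, 0, 0],
    [0, 0, 0],
    [0, 0, 0],
    [0, 0, 0],
    [0, 0, 0],
  ],
  dr=[
    [0, 0, 0],
    [0, 0, 0],
    [0, 0, 0],
    [0, 0, 0],
    [0, 0, 0],
    [0, 0, 0],
    [0, 0, 0],
    [0, 0, 0],
    [0, 0, 0],
    [0, 0, 0],
  ],
  grip_force=5,
)

```text
clock: 42.55
tool_pos: [0.5938, -0.1651, 0.0373]
eef_rot: [0.628, 0.778, -0.0, -0.0]
force: [0.1, -0.4, -1.6]
width: 0.02
```

Request:
drive_tool(
  gripper=[0.5, 0.5, 0.5, 0.5, 0.5, 0.5, 0.5, 0.5, 0.5, 0.5, 0.5, 0.5],
  linear=[
    [0, 0, 0],
    [0, 0, 0],
    [0, 0, 0],
    [0, 0, 4],
    [0, 0, 0],
    [0, 0, 0],
    [0, 0, 0],
    [0, 0, 0],
    [0, 0, 0],
    [0, 0, 0],
    [0, 0, 0],
    [0, 0, 0],
  ],
  dr=[
    [0, 0, 0],
    [0, 0, 0],
    [0, 0, 10],
    [0, 0, 10],
    [0, 0, 10],
    [0, 0, 10],
    [0, 0, 10],
    [0, 0, 10],
    [0, 0, 10],
    [0, 0, 10],
    [0, 0, 10],
    [0, 0, 0],
  ],
)

```text
clock: 44.05
tool_pos: [0.594, -0.1647, 0.0334]
eef_rot: [0.994, 0.107, 0.0, 0.0]
force: [0.0, 0.4, 0.0]
width: 0.0439
```

Request:
drive_tool(
  gripper=[0.1, 0.1, 0.1, 0.1, 0.1, 0.1, 0.1],
  linear=[
    [0, 0, 0],
    [0, 0, 0],
    [0, 0, 0],
    [0, 0, 0],
    [0, 0, 0],
    [0, 0, 0],
    [0, 0, 0],
  ],
  dr=[
    [0, 0, 0],
    [0, 0, 0],
    [0, 0, 0],
    [0, 0, 0],
    [0, 0, 0],
    [0, 0, 0],
    [0, 0, 0],
  ],
  grip_force=20,
)

```text
clock: 44.92
tool_pos: [0.5939, -0.1652, 0.0334]
eef_rot: [0.994, 0.106, 0.0, 0.0]
force: [0.1, -0.1, 0.1]
width: 0.0192
```

Request:
drive_tool(
  gripper=[0.1, 0.1, 0.1, 0.1, 0.1, 0.1],
  linear=[
    [0, 0, -30],
    [0, 0, -60],
    [0, 0, -60],
    [0, 0, 0],
    [0, 0, 0],
    [0, 0, 0],
  ],
  dr=[
    [0, 0, 0],
    [0, 0, 0],
    [0, 0, 0],
    [0, 0, 0],
    [0, 0, 0],
    [0, 0, 0],
  ],
)

```text
clock: 45.68
tool_pos: [0.5928, -0.1646, 0.1814]
eef_rot: [0.994, 0.106, -0.002, -0.0]
force: [0.1, 0.0, -2.2]
width: 0.0194
```

```bash
python3 - <<'E'
from h import *
p=ctrl.observe()['tool_pos']
s,im=cap('w_caph',z0=p[2]-.0345,c0=tuple(p[:2])); delta(s,(.4811,-.2577)); print(s['width'])
save(cv2.resize(im[180:400,200:430],(627,600)),'w_caph_c.png')
E
```

```text
tube ((0.5971001982688904, -0.16369354724884033), 0.018031807616353035) 2489 z 0.21013479974821972
flange ((0.5928749442100525, -0.16484001278877258), 0.028110530227422714) 1533
stripe from flange n 771 px [344. 267.] z 0.155 0.181 ang -29.4 r 0.0193
stripe from c0 n 771 px [344. 267.] z 0.155 0.181 ang -29.8 r 0.0195
axis 151.8 tool [ 0.5928 -0.1646  0.1814] [ 0.994  0.106 -0.002 -0.   ]
move mm [-128.8   67.4] z 0.1814
0.019395211141285184
```

View pics/w_caph_c.png

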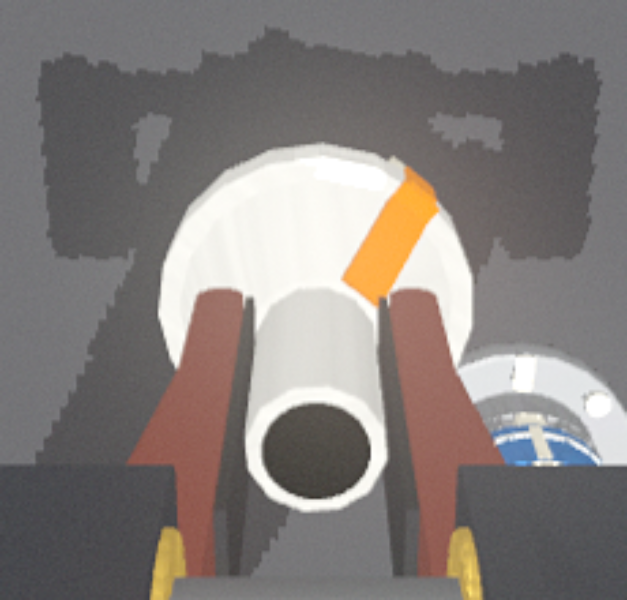

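Request:
drive_tool(
  gripper=[0.1, 0.1, 0.1, 0.1, 0.1, 0.1, 0.1, 0.1, 0.1, 0.1, 0.1],
  linear=[
    [-32.2, 16.9, 0],
    [-32.2, 16.9, 0],
    [-32.2, 16.8, 0],
    [-32.2, 16.8, 0],
    [0, 0, 0],
    [0, 0, 0],
    [0, 0, 0],
    [0, 0, 0],
    [0, 0, 10],
    [0, 0, 0],
    [0, 0, 0],
  ],
  dr=[
    [0, 0, 0],
    [0, 0, 0],
    [0, 0, 0],
    [0, 0, 0],
    [0, 0, -9.7],
    [0, 0, -9.7],
    [0, 0, -9.7],
    [0, 0, -9.7],
    [0, 0, 0],
    [0, 0, 0],
    [0, 0, 0],
  ],
)

```text
clock: 47.1
tool_pos: [0.482, -0.258, 0.1728]
eef_rot: [0.903, 0.43, -0.0, -0.0]
force: [-0.9, -0.1, 0.1]
width: 0.0199
```

```bash
python3 - <<'E'
from h import *
p=ctrl.observe()['tool_pos']
s,im=cap('w_caph2',z0=p[2]-.0334,c0=tuple(p[:2])); delta(ctrl.observe(),(.4811,-.2577))
E
```

```text
tube ((0.48486632108688354, -0.2545742094516754), 0.01807105541229248) 2471 z 0.20173189821586512
flange ((0.4819522500038147, -0.2575438618659973), 0.028182733803987503) 2252
stripe from flange n 774 px [343. 267.] z 0.147 0.173 ang 8.5 r 0.0192
stripe from c0 n 774 px [343. 267.] z 0.147 0.173 ang 10.0 r 0.0192
axis -169.8 tool [ 0.482  -0.258   0.1728] [ 0.903  0.43  -0.    -0.   ]
move mm [-0.4 -1.1] z 0.1731
```

Request:
drive_tool(
  gripper=[0.1, 0.1, 0.1, 0.1, 0.1, 0.1, 0.1, 0.1, 0.1, 0.1, 0.1],
  linear=[
    [-0.4, -0.8, 12],
    [0, 0, 8],
    [0, 0, 2],
    [0, 0, 2],
    [0, 0, 2],
    [0, 0, 2],
    [0, 0, 2],
    [0, 0, 1.5],
    [0, 0, 0.6],
    [0, 0, 0],
    [0, 0, 0],
  ],
  dr=[
    [0, 0, 0],
    [0, 0, 0],
    [0, 0, 0],
    [0, 0, 0],
    [0, 0, 0],
    [0, 0, 0],
    [0, 0, 0],
    [0, 0, 0],
    [0, 0, 0],
    [0, 0, 0],
    [0, 0, 0],
  ],
)

```text
clock: 48.52
tool_pos: [0.4814, -0.2579, 0.1413]
eef_rot: [0.903, 0.431, 0.0, 0.0]
force: [-0.7, -0.6, -0.2]
width: 0.0197
```

Request:
drive_tool(
  gripper=[0.1, 0.1, 0.1],
  linear=[
    [0, 0, 0.7],
    [0, 0, 0],
    [0, 0, 0],
  ],
  dr=[
    [0, 0, 0],
    [0, 0, 0],
    [0, 0, 0],
  ],
)

```text
clock: 48.9
tool_pos: [0.4816, -0.2581, 0.1413]
eef_rot: [0.903, 0.43, 0.0, 0.0]
force: [-0.9, 0.7, 6.2]
width: 0.0197
```

Request:
drive_tool(
  gripper=[0.6, 0.6, 0.6, 0.6, 0.6, 0.6, 0.6, 0.6, 0.6],
  linear=[
    [0, 0, 0],
    [0, 0, 0],
    [0, 0, 0],
    [0, 0, 0],
    [0, 0, -20],
    [0, 0, -40],
    [0, 0, -40],
    [0, 0, 0],
    [0, 0, 0],
  ],
  dr=[
    [0, 0, 0],
    [0, 0, 0],
    [0, 0, 0],
    [0, 0, 0],
    [0, 0, 0],
    [0, 0, 0],
    [0, 0, 0],
    [0, 0, 0],
    [0, 0, 0],
  ],
)

```text
clock: 50.02
tool_pos: [0.4811, -0.2577, 0.2401]
eef_rot: [0.903, 0.431, -0.0, -0.0]
force: [-0.1, 0.1, 0.1]
width: 0.0531
```

```bash
python3 - <<'E'
from h import *
cap('w_capdone',z0=.108,c0=(.481,-.2577))
for n,c in(('scene',None),('side',None)):
    s,im,d=snap(n); P=ptcloud(n,s,d); m=(d>0)&(np.hypot(P[...,0]-.481,P[...,1]+.2577)<.04)&(P[...,2]>.1)
    print(n,'top z',np.percentile(P[m][:,2],98).round(4))
    for q in('beaker','reagent_bottle','sample_jar'): print(q,[np.round(r['location'],3).tolist() for r in ctrl.pinpoint(q,n)[:1]])
    K,T=cam2world(n,s);W=np.linalg.inv(T);p=W[:3,:3]@[.481,-.258,.08]+W[:3,3];u=int(K[0,0]*p[0]/-p[2]+K[0,2]);v=int(K[1,1]*p[1]/p[2]+K[1,2])
    cc=cv2.resize(im[max(v-50,0):v+50,u-65:u+65],(390,300),interpolation=cv2.INTER_CUBIC); im0=np.hstack([im0,cc]) if n=='side' else cc
save(im0,'final.png')
E
```

```text
tube ((0.48079973459243774, -0.25830167531967163), 0.010065918788313866) 807 z 0.17030181764726451
flange ((0.4809972941875458, -0.2579362392425537), 0.028405047953128815) 1413
stripe from flange n 266 px [334. 217.] z 0.119 0.138 ang 8.9 r 0.0185
stripe from c0 n 266 px [334. 217.] z 0.119 0.138 ang 8.2 r 0.0184
axis -172.1 tool [ 0.4811 -0.2577  0.2401] [ 0.903  0.431 -0.    -0.   ]
scene top z 0.6276
beaker [[0.746, 0.001, 0.006]]
reagent_bottle [[0.618, 0.364, -0.002]]
sample_jar [[0.602, -0.371, -0.001]]
side top z 0.4748
beaker [[0.743, -0.003, 0.004]]
reagent_bottle [[0.615, 0.366, -0.005]]
sample_jar [[0.598, -0.369, -0.003]]
```

View pics/final.png

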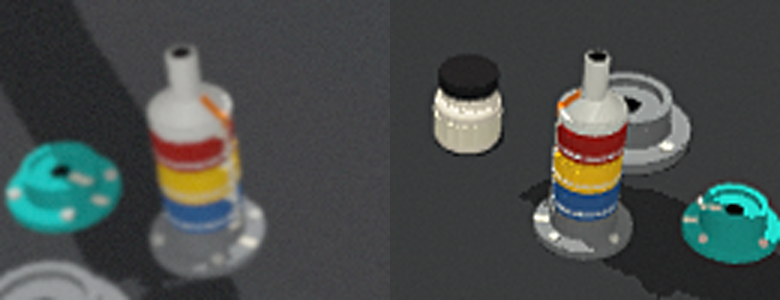

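Tube top is at z 0.170 m, as it should be (108 + 62 mm). The stack stands straight with its lines in a row and the bystanders have not moved, so I am handing in.

```bash
python3 -c "
from plant import ctrl
print(ctrl.sign_off())"
```

```text
the job is handed in; nothing more can be done
None
```

The sampler is assembled on the small grey base: blue, then yellow, then red, then the silver cap. I handed it in after about 50 s of the 115 s allowed; no verdict was reported.

I squeezed each part twice, at right angles, to centre it in the jaws. I then measured its heading with the wrist camera, turned it to the base's heading of about 9.6° and lowered it gently until it touched home.

**Last checks:**
- **Blue:** its rim stands at z 58.0 mm, as expected when seated, and its white line runs in line with the base's.
- **Yellow and red:** both reached their seated height, and their plates measured 81.4 mm and 109.4 mm, 28 mm apart as they should be.
- **Cap:** the tube top is at 170.3 mm (170 expected), within about 1 mm of the axis, and its stripe reads about 8–9°.
- **Whole stack:** in the scene and side pictures it stands upright with the lines and stripe in a row, and the gripper is clear above it.
- **Bystanders:** beaker, bottle and jar are within about 5 mm of where they were first found, which is about the detectors' own accuracy.

**Checks that failed or disagreed:**
- The tilt check on blue's rim gave nonsense because a stray finger was in view. The check after yellow and red mixed rim with plate, so it measured their plate heights and not their rims or tilt.
- The top height from the scene and side cameras caught the gripper instead of the stack, so the cap's height comes from the wrist camera only.
- The wrist camera's calibration was off by about 1.4 mm, which I corrected from two opposite views of the base.

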